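Eject a cured casting from a tilted mould and bring it to the inspection mat

ROBOT

A 6-joint arm with a two-finger parallel gripper is mounted at the origin on the work surface. World frame = base frame: x ahead of the robot, y to its left, z up, the work surface at z = 0. Lengths are in m, angles in rad, forces in N, time in s.
With the tool pointing down it reaches from about 0.325 to 0.775 m from the base axis. Payload 5.5 kg.
Tool frame: the origin (TCP) lies at the very end of the fingers, on their centre line; the grasp point (between the pads) lies 19 mm behind it (ctrl.pinch_z is the distance from the TCP to the grasp point, in m); x points along the fingers, z is the direction in which the jaws open and shut, and the axes are right-handed (so a half turn about x gives the same grasp; the last joint's range is limited). The gripper opens to 88 mm and grips with 3 to 60 N. Pads are 20 mm wide; open, the fingers measure 115 mm over their backs; the gripper's body (75 mm by 178 mm) begins 61 mm behind the grasp point.
Start: joints at [1.056, 0.091, 1.231, -0, 1.82, -0.057], TCP at [0.265, 0.538, 0.223] pointing down, gripper open.
Joint ranges: [-2.87, 2.87], [-0.86, 2.18], [0.17, 2.46], [-1.51, 4.65], [0.06, 2.69], [-2.65, 2.65]. Speed limits (rad/s): [2.57, 2.57, 3.01, 3.14, 3.14, 3.14].

INTERFACE

Orientations are given as a 3x3 rotation matrix whose columns are the frame's x, y, z axes.
In Python, from bench import telemetry, eyes, job, ctrl gives the robot as it stands.
- The arm moves only by the shell command python3 -m handwheel 'ROWS' [FORCE]. ROWS is JSON, a list that holds one entry, the list of rows, each a list of 7 numbers: the shift along the tool's x, y, z as a fraction of full scale, then the turn, a rotation vector about the tool's x, y, z as a fraction of full scale, then the closure, from 0 (fully open) to 1 (shut). In form: [[[dx, dy, dz, wx, wy, wz, hand], ...]]. A call has 1 to 5 rows; each row shifts and turns the commanded pose from where the row before left it, along the tool's axes as they then stand; what a row does not reach is not made up. Full scale, the value 1, is 0.025 m for a shift and 0.5 rad for a turn. A row lasts 1/10 s, in which the tool goes at most 50 mm and 8.59 degrees, less where a joint would pass 70% of its speed; a pose out of reach is approached as far as the arm can. A call with a number of a shift or a turn outside -1 to 1 is refused whole. A call with a gripper value outside its range is refused whole. The fingers move at their own pace and stop on an object; FORCE is the grip in N (left out, the last holds). Time passes only in rows, so rows that do not move let the fingers close. It gives the time, the measured TCP pose, the force and the opening at its end, in the units of the state.
- telemetry.get_state(): the state, without advancing time (a new reading comes with each control period).
- eyes.capture(name): name is "side" or "top" or "wrist"; returns a dict with "img" (420x560x3 uint8, red, green, blue), "mtx" (3x3 intrinsics, pixels), "D" ([k1, k2, p1, p2, k3] as OpenCV has them; the pictures are not rectified), "rvec" (rotation vector, rad) and "tvec" (3), from world to camera coordinates, as OpenCV has them. Camera axes: x right, y down, z forward; pixel columns grow to the right and rows downward; lengths in m; the calibration is good to about 2 mm. A picture is of the moment at which its call begins. There is no depth.
- job.job_done(): hands the job in, once; it reports no verdict.
Trained networks look in a picture, given as the dict that the camera call returned (one of the last four; its "shot" number tells which), for a name from the list of things; names that differ only in an ending like _2 or _b are one class to them, and where a whole thing is asked for, a point or a joint stands for the part that bears it (a point fixed in the world has none). Each returns a list of dicts, best first, with "score" (0 to 1); they miss things now and then, are a little off and sometimes report something else, mostly with a low value. They report only what shows in the picture. A call takes as long as a camera call.
- eyes.spot_in(query, picture): "box" ([centre column, centre row, width, height] in pixels, round what is visible of it).
- eyes.spot_point(query, picture): "location" ([column, row] in pixels: a listed point, or the origin of a listed thing).
The state is a dict: "clock": time; "joint_pos": joint angles; "dq": joint speeds; "joint_torque": joint torques, N m; "eef_pos": TCP position; "ee_rot": TCP orientation; "contact_force": force on the tool from outside, world axes, zero at the start; "torque": the same for the moment, N m; "gripper_width": finger opening in m.
Only numpy, scipy, OpenCV 4.12 (cv2) and the standard library are available. Lean on these libraries where they do the work, as an engineer would, in place of code of your own. Each camera call takes 0.05 s, during which the arm holds its last target.

TASK

Take the red-handled ejector rod from its stand and push it down through the bore of the tilted aluminium mould, so that it drives the orange casting out of the bottom into the white catch box below. Then put the rod back upright in its stand, hanging by its collar, and after that bring the box, with the casting in it, to the round mat and leave it standing wholly on the mat (its blue handle may overhang). Leave the jar, the bottle and the grey block where they stand.

Things in the scene. Friction and masses are not known exactly. Their poses are not given: they have to be found in the camera images.
- mould: Fixed aluminium sleeve 62 x 62 x 85 mm with a square through bore 38 x 38 mm, leaning 35 degrees from vertical on a blue foot. Origin: centre of the bore's lower opening (exit), 85 mm above the table. z: up along the bore; y: level; x: upward at 35 degrees, away from the foot, towards the box's handle. Blue column and base plate (105 x 130 x 15 mm) stand under its back.
- bore_mouth (a point): Centre of the mould's upper opening (mouth), 85 mm along the bore from the exit: here the rod enters.
- casting: Orange resin bar 36 x 36 x 70 mm, 110 g, in the bore, its top 10 mm below the mouth, held by two brass spring catches low in the bore. Pushed down the bore it gives way at 8 to 18 N, then slides at 4 to 8 N, and drops out by itself once its top has passed the catches (rod tip 78 mm below the mouth; go to 85 to 90 to be sure). Origin: centre of its lower end; z: up along it.
- casting_mid (a point): The middle of the orange casting, half way along its length.
- box: White loose box, 300 g, on the table under the exit: 140 (x) x 92 x 45 mm high, walls 4 mm. Origin: centre of its underside; x towards its handle, z up. Handle: upright blue tab 12 mm thick (x), 50 mm wide (y), middle at x = 115 mm, top 80 mm above the table, 39 mm clear of the box's end wall; a 16 mm wide arm 16 to 24 mm above the table joins them.
- rod: Ejector rod, loose, 220 g. Origin: on its axis at the collar's underside; z up to the handle. Square red handle 28 x 28 mm, z = 8 to 66 mm, faces across x and y; dark collar 52 mm in diameter, z = 0 to 8 mm; round alloy shank 26 mm in diameter down to z = -93 mm. The collar cannot enter mould or stand. It starts upright, hanging by its collar in the stand.
- rod_tip (a point): Centre of the lower end of the rod's shank.
- stand: Fixed grey stand for the rod: plate 80 x 80 mm on four posts, its top 100 mm above the table, with a square through hole 40 x 40 mm in its middle. Foot plate 4 mm thick. Origin: centre of its underside, below the hole; z up. With the rod home the rod's origin is 100 mm above this one.
- mat: Round mat with a green rim, 240 mm in diameter, flat on the table (1 mm, no edge to catch on). Origin: its centre.
- jar: Bystander: closed glass jar, 60 mm in diameter, 85 mm high. Origin: centre of its underside.
- spare: Bystander: grey block 36 x 36 x 62 mm standing on end. Origin: centre of its underside.
- bottle: Bystander: bottle 56 mm in diameter, 130 mm high. Origin: centre of its underside.

How it is judged:
On the way, in this order (a step that is already met when the one before it is completed fails the run):
1. the rod is drawn clear of its stand: its tip above the stand's top (z of rod_tip in the frame of stand between 0.105 and 1 m), for 0.1 s.
2. the casting has dropped into the box while the rod is still in the mould's bore (x of casting_mid in the frame of box between -0.067 and 0.067 m and y of casting_mid in the frame of box between -0.043 and 0.043 m and z of casting_mid in the frame of box between 0 and 0.055 m and z of rod_tip in the frame of mould between -0.03 and 0.085 m and x of rod_tip in the frame of mould between -0.019 and 0.019 m and y of rod_tip in the frame of mould between -0.019 and 0.019 m), for 0.1 s.
3. the rod hangs upright by its collar in the stand again and is let go (horizontal distance between rod and stand below 0.012 m and z of rod in the frame of stand between 0.095 and 0.107 m and angle between rod's own z axis and vertical below 0.12 rad and contact force between the fingers and rod below 0.3 N), for 0.2 s.
At the end, for the whole second after the job is handed in: The box stands flat on the table with its centre within 55 mm of the mat's centre, the casting lies in the box, the rod hangs upright in its stand (within 12 mm of the hole's middle, collar on the plate), and all are at rest (x of casting_mid in the frame of box between -0.067 and 0.067 m and y of casting_mid in the frame of box between -0.043 and 0.043 m and z of casting_mid in the frame of box between 0 and 0.055 m and horizontal distance between rod and stand below 0.012 m and z of rod in the frame of stand between 0.095 and 0.107 m and angle between rod's own z axis and vertical below 0.12 rad and horizontal distance between box and mat below 0.055 m and height (world z) of box below 0.006 m and angle between box's own z axis and vertical below 0.08 rad and linear speed of each of box, casting, rod below 0.02 m/s); the robot touches nothing.
It fails at once if the jar was moved more than 30 mm or tipped over (distance of jar from where it was at the start of the episode above 0.03 m or angle between jar's own z axis and vertical above 0.4 rad).
It fails at once if the grey block was moved more than 30 mm or tipped over (distance of spare from where it was at the start of the episode above 0.03 m or angle between spare's own z axis and vertical above 0.4 rad).
It fails at once if the bottle was moved more than 30 mm or tipped over (distance of bottle from where it was at the start of the episode above 0.03 m or angle between bottle's own z axis and vertical above 0.4 rad).
It also fails if it takes over 64 s, if anything falls off the work surface, if the arm or the gripper's body presses on something with over 40 N, if the wrist force passes 120 N, or if a joint passes its speed limit or range.

## Working session

There is one attempt and no reset: what is moved stays moved. The work goes in short steps, Python scripts to look and compute and a shell command to move; the robot and the scene stay as the last step left them, time stands still between calls to the robot, and variables do not carry over. Pictures are saved under pics/ and viewed, and the job is handed in when it is done.

```bash
ls; mkdir -p pics
cat > h.py <<'E'
import numpy as np, cv2
from bench import telemetry, eyes, job, ctrl
np.set_printoptions(precision=4,suppress=True)
def cap(n,fn=None):
    p=eyes.capture(n)
    if fn: cv2.imwrite('pics/'+fn,cv2.cvtColor(p['img'],cv2.COLOR_RGB2BGR))
    return p
def ray(p,uv):
    R=cv2.Rodrigues(np.array(p['rvec'],float))[0]; t=np.array(p['tvec'],float).ravel()
    q=cv2.undistortPoints(np.array([[uv]],float),np.array(p['mtx'],float),np.array(p['D'],float))[0,0]
    d=R.T@np.array([q[0],q[1],1]); return -R.T@t,d/np.linalg.norm(d)
def atz(p,uv,z):
    o,d=ray(p,uv); return o+d*(z-o[2])/d[2]
def tri(obs):
    A=np.zeros((3,3));b=np.zeros(3);rs=[ray(p,u) for p,u in obs]
    for o,d in rs:
        M=np.eye(3)-np.outer(d,d);A+=M;b+=M@o
    x=np.linalg.solve(A,b); return x,[np.linalg.norm((np.eye(3)-np.outer(d,d))@(x-o)) for o,d in rs]
def proj(p,X):
    return cv2.projectPoints(np.array(X,float).reshape(-1,3),np.array(p['rvec'],float),np.array(p['tvec'],float),np.array(p['mtx'],float),np.array(p['D'],float))[0].reshape(-1,2)
E
python3 - <<'E'
from h import *
P={n:cap(n,n+'0.png') for n in('side','top','wrist')}
for n in P:
  o,d=ray(P[n],[280,210]);print(n,o,d)
for n in('side','top'):
  for q in ['mould','bore_mouth','casting','casting_mid','box','rod','rod_tip','stand','mat','jar','spare','bottle']:
    r=eyes.spot_point(q,P[n]); s=eyes.spot_in(q,P[n])
    print(n,q,[(np.round(x['location']),round(x['score'],2)) for x in r[:2]],[(np.round(x['box']),round(x['score'],2)) for x in s[:1]])
s=telemetry.get_state();print(s['clock'],s['eef_pos'],s['ee_rot'],s['contact_force'],ctrl.pinch_z, dir(ctrl))
E
```

```text
pics
side [0.4891 0.4433 0.7298] [ 0.1488 -0.6072 -0.7805]
top [ 0.412  -0.0306  1.1212] [ 0.1902  0.0087 -0.9817]
wrist [0.1993 0.5707 0.3824] [ 0.2411 -0.1178 -0.9633]
side mould [(array([302., 321.]), 0.63)] [(array([301., 330.,  40.,  53.]), 0.64)]
side bore_mouth [(array([302., 332.]), 0.66)] [(array([303., 330.,  47.,  58.]), 0.66)]
side casting [(array([302., 323.]), 0.61), (array([356., 194.]), 0.22)] [(array([303., 335.,  23.,  26.]), 0.81)]
side casting_mid [] [(array([300., 334.,  17.,  24.]), 0.76)]
side box [] [(array([301., 302.,  50., 109.]), 0.88)]
side rod [(array([269., 179.]), 0.83)] [(array([270., 181.,  22.,  59.]), 0.77)]
side rod_tip [(array([271., 210.]), 0.73)] [(array([270., 182.,  23.,  56.]), 0.87)]
side stand [(array([271., 208.]), 0.86), (array([302., 321.]), 0.62)] [(array([270., 195.,  45.,  60.]), 0.72)]
side mat [(array([360., 193.]), 0.9)] [(array([358., 197.,  98.,  74.]), 0.64)]
side jar [(array([187., 286.]), 0.64)] [(array([183., 276.,  38.,  48.]), 0.9)]
side spare [(array([188., 390.]), 0.77)] [(array([182., 390.,  32.,  42.]), 0.85)]
side bot
[... 900 characters left out ...]
183.]), 0.73)] [(array([219., 140.,  34.,  35.]), 0.18)]
top bottle [(array([399., 185.]), 0.93), (array([208., 261.]), 0.38)] [(array([403., 183.,  26.,  33.]), 0.91)]
2.55 [0.2652 0.5382 0.2226] [[-0.     -0.897   0.442 ]
 [-0.0001  0.442   0.897 ]
 [-1.     -0.     -0.0001]] [-0.4207 -0.1597  0.5047] 0.0187 ['PlanningError', '__class__', '__delattr__', '__dict__', '__dir__', '__doc__', '__eq__', '__format__', '__ge__', '__getattribute__', '__getstate__', '__gt__', '__hash__', '__init__', '__init_subclass__', '__le__', '__lt__', '__module__', '__ne__', '__new__', '__reduce__', '__reduce_ex__', '__repr__', '__setattr__', '__sizeof__', '__str__', '__subclasshook__', '__weakref__', 'pinch_z']
```

View images.

View pics/top0.png

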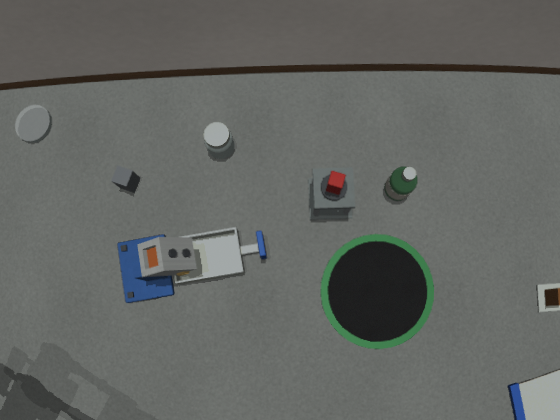

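View pics/side0.png

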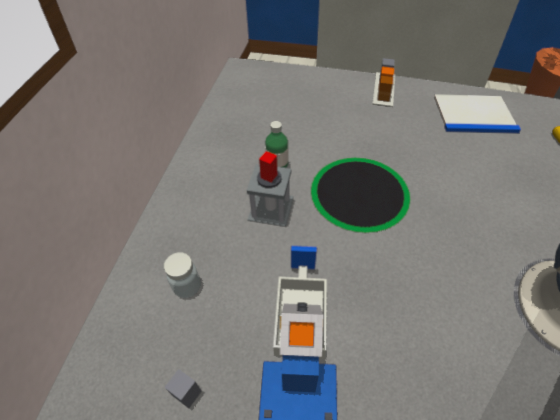

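View pics/wrist0.png

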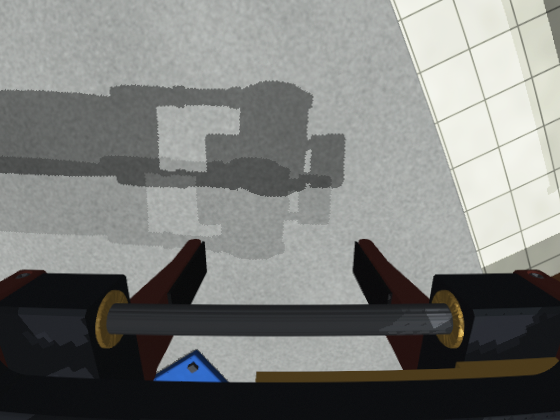

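Run:
```python
import cv2
t=cv2.imread('pics/top0.png');s=cv2.imread('pics/side0.png')
cv2.imwrite('pics/c1.png',cv2.resize(t[210:320,105:285],None,fx=4.4,fy=4.4,interpolation=cv2.INTER_CUBIC))
cv2.imwrite('pics/c2.png',cv2.resize(t[150:240,290:430],None,fx=5.5,fy=5.5,interpolation=cv2.INTER_CUBIC))
cv2.imwrite('pics/c3.png',cv2.resize(s[235:420,235:375],None,fx=3.2,fy=3.2,interpolation=cv2.INTER_CUBIC))
cv2.imwrite('pics/c4.png',cv2.resize(s[115:235,225:325],None,fx=5,fy=5,interpolation=cv2.INTER_CUBIC))
```

```text
(no output)
```

View pics/c1.png

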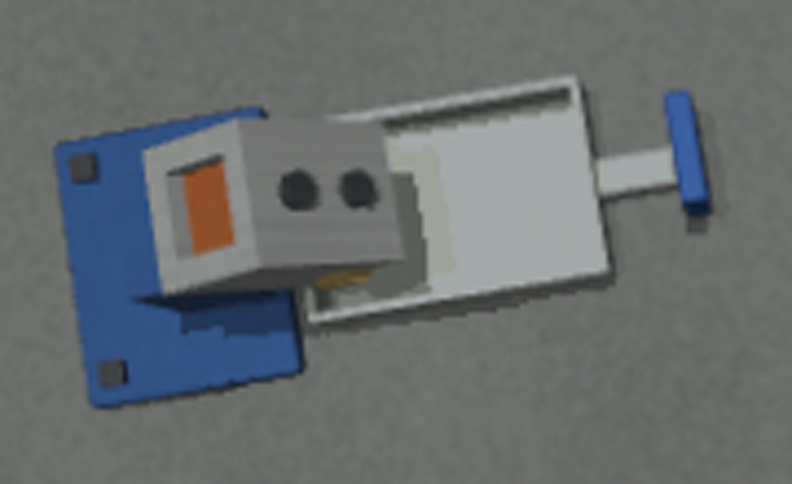

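View pics/c2.png

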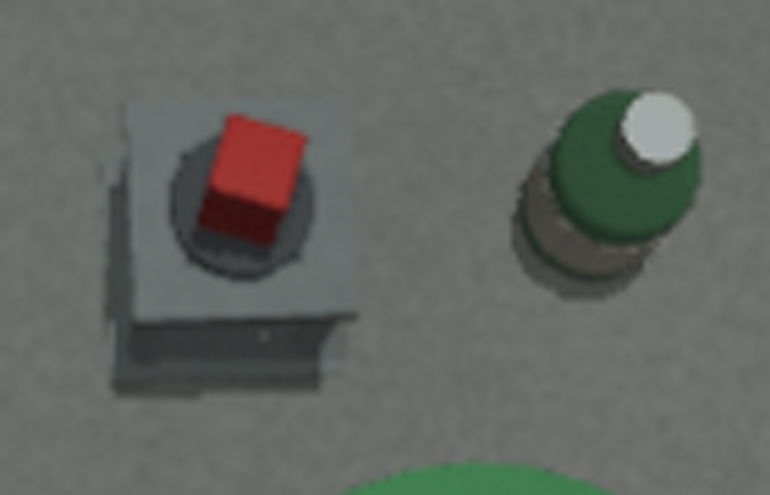

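View pics/c3.png

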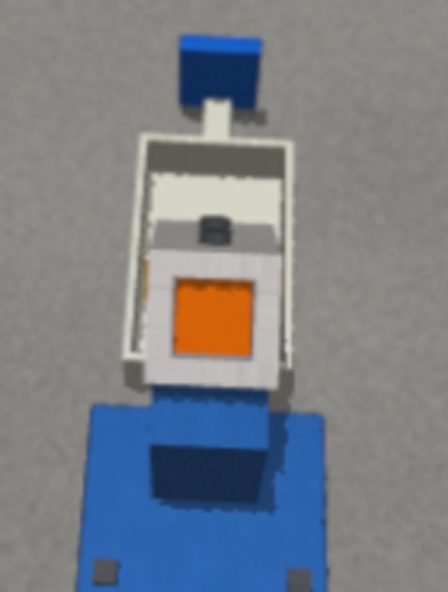

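View pics/c4.png

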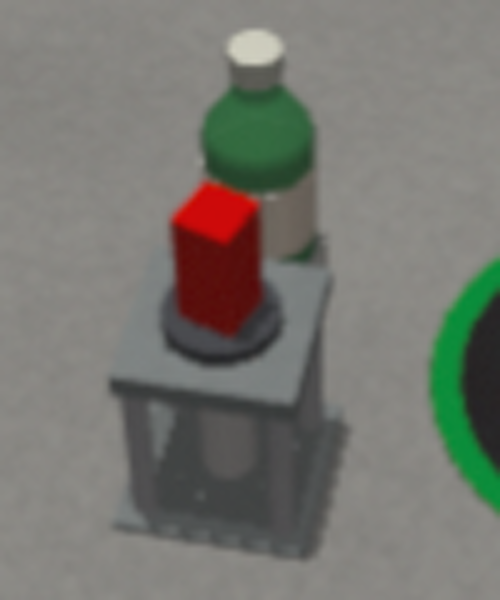

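```bash
cat > fit.py <<'E'
from h import *
from scipy.optimize import least_squares
import json
def Rz(a): return np.array([[np.cos(a),-np.sin(a),0],[np.sin(a),np.cos(a),0],[0,0,1]])
a=np.radians(35); Rt=np.array([[np.cos(a),0,-np.sin(a)],[0,1,0],[np.sin(a),0,np.cos(a)]])
cam={n:eyes.capture(n) for n in('top','side')}
for n in cam: cam[n]={k:v for k,v in cam[n].items()}
def T(x,y): return ('top',105-.5+ (x+.5)/4.4,210-.5+(y+.5)/4.4)
def T2(x,y): return ('top',290-.5+ (x+.5)/5.5,150-.5+(y+.5)/5.5)
def S(x,y): return ('side',235-.5+(x+.5)/3.2,235-.5+(y+.5)/3.2)
def S2(x,y): return ('side',225-.5+(x+.5)/5,115-.5+(y+.5)/5)
def fit(name,obs,x0,M=np.eye(3),z0=0):
    def pose(q,X): return np.array([q[0],q[1],z0])+Rz(q[2])@M@np.array(X,float)
    def res(q):
        return np.concatenate([proj(cam[o[0]],pose(q,X))[0]-o[1:] for o,X in obs])
    best=min((least_squares(res,[x0[0],x0[1],y]) for y in np.arange(-3,3.2,.5)),key=lambda r:r.cost)
    print(name,best.x,'deg',np.degrees(best.x[2]),'rms',np.sqrt(np.mean(best.fun**2)));print(best.fun.reshape(-1,2).round(1).tolist())
    return best.x
m=.031
fit('mould',[(T(163,294),[-m,-m,.085]),(T(145,152),[-m,m,.085]),(T(240,120),[m,m,.085]),(T(258,268),[m,-m,.085]),(T(388,122),[m,m,0]),(T(404,260),[m,-m,0]),
 (S(145,385),[-m,m,.085]),(S(278,388),[-m,-m,.085]),(S(280,252),[m,-m,.085]),(S(155,252),[m,m,.085])],atz(cam['top'],T(300,200)[1:],.1),Rt,.085)
fit('box',[(T(577,77),[.07,.046,.045]),(T(610,270),[.07,-.046,.045]),(T(308,322),[-.07,-.046,.045]),
 (S(140,135),[.07,.046,.045]),(S(292,143),[.07,-.046,.045]),(S(124,358),[-.07,.046,.045]),
 (T(666,93),[.109,.025,.08]),(T(689,92),[.121,.025,.08]),(T(709,210),[.121,-.025,.08]),(T(686,212),[.109,-.025,.08]),
 (S(180,36),[.121,.025,.08]),(S(262,39),[.121,-.025,.08])],atz(cam['top'],T(400,200)[1:],.05))
fit('stand',[(T2(127,103),[-.04,.04,.1]),(T2(346,103),[.04,.04,.1]),(T2(357,316),[.04,-.04,.1]),(T2(133,320),[-.04,-.04,.1]),
 (S2(160,255),[.04,.04,.1]),(S2(330,270),[.04,-.04,.1]),(S2(298,395),[-.04,-.04,.1]),(S2(112,380),[-.04,.04,.1])],atz(cam['top'],T2(240,210)[1:],.1))
h=.014
fit('rod',[(T2(230,114),[-h,h,.166]),(T2(307,136),[h,h,.166]),(T2(285,210),[h,-h,.166]),(T2(208,184),[-h,-h,.166]),
 (S2(213,182),[h,h,.166]),(S2(262,205),[h,-h,.166]),(S2(225,242),[-h,-h,.166]),(S2(172,217),[-h,h,.166])],atz(cam['top'],T2(250,160)[1:],.166))
print('mat',atz(cam['top'],[377,291.5],0),atz(cam['side'],[360.5,193],0))
print('collar c',atz(cam['top'],T2(243,205)[1:],.108),atz(cam['side'],S2(221,318)[1:],.108))
for n,b in [('jar',[218,144]),('spare',[128,180]),('bottle',[400,188])]: print(n,atz(cam['top'],b,.04))
E
python3 fit.py
```

```text
mould [ 0.525   0.1706 -1.408 ] deg -80.67506114641323 rms 0.8378466380699285
[[-0.2, 0.8], [-0.8, 0.5], [-0.8, 0.3], [0.2, 0.4], [-1.5, 0.3], [0.0, 0.5], [-0.3, -1.4], [-0.1, -0.5], [0.8, 0.3], [-2.0, -1.4]]
box [ 0.5312  0.1329 -1.4251] deg -81.65148111115192 rms 0.8406714638649537
[[-0.3, 0.3], [-0.7, 1.1], [-0.2, 0.6], [0.3, -1.0], [0.5, -1.0], [-0.7, -0.1], [-1.0, 0.9], [-0.2, 0.1], [-0.5, -1.6], [-1.4, -1.1], [0.2, -1.5], [0.4, -1.2]]
stand [ 0.6505 -0.1263 -1.5631] deg -89.55837301823954 rms 0.9833227638382865
[[-0.9, 0.7], [-0.3, -0.6], [0.2, 0.5], [-0.2, 1.1], [-0.9, -2.6], [0.6, -0.6], [-0.5, 1.6], [-0.7, -1.1]]
rod [ 0.6512 -0.1262  4.35  ] deg 249.23402000726858 rms 0.8141329037112681
[[-0.2, -0.3], [0.2, 0.6], [-0.5, 1.2], [-1.0, 1.0], [-1.3, -1.5], [0.3, -1.1], [-0.1, -0.2], [-1.0, -0.4]]
mat [ 0.4509 -0.2184  0.    ] [ 0.45   -0.2149  0.    ]
collar c [ 0.6511 -0.1269  0.108 ] [ 0.6496 -0.1198  0.108 ]
jar [0.7671 0.1065 0.04  ]
spare [0.6949 0.2992 0.04  ]
bottle [ 0.6613 -0.2718  0.04  ]
```

Run:
```python
import numpy as np
from scipy.spatial.transform import Rotation as Ro
np.set_printoptions(precision=2,suppress=True)
yaw=np.radians(-80.675);a=np.radians(35)
h=np.array([np.cos(yaw),np.sin(yaw),0]);zm=np.cos(a)*np.array([0,0,1])-np.sin(a)*h; ym=np.cross([0,0,1],h)
for name,x in(('mould',-zm),):
  for az,pit in((45,60),(45,80),(35,100)):
    for ang in range(-180,180,30):
      zt=Ro.from_rotvec(np.radians(ang)*x).apply(ym)
      T=np.c_[-zt,np.cross(x,-zt),x]
      W=Ro.from_euler('ZY',[az,pit],degrees=True).inv()*Ro.from_matrix(T)
      e=W.as_euler('ZYZ',degrees=True)
      alt=[e[0]+180,-e[1],e[2]+180]
      print(az,pit,ang,e,zt)
```

```text
45 60 -180 [ -40.68  134.37 -169.77] [-0.99 -0.16 -0.  ]
45 60 -150 [ -40.68  134.37 -139.77] [-0.92  0.26 -0.29]
45 60 -120 [ -40.68  134.37 -109.77] [-0.61  0.62 -0.5 ]
45 60 -90 [-40.68 134.37 -79.77] [-0.13  0.81 -0.57]
45 60 -60 [-40.68 134.37 -49.77] [ 0.38  0.78 -0.5 ]
45 60 -30 [-40.68 134.37 -19.77] [ 0.79  0.54 -0.29]
45 60 0 [-40.68 134.37  10.23] [0.99 0.16 0.  ]
45 60 30 [-40.68 134.37  40.23] [ 0.92 -0.26  0.29]
45 60 60 [-40.68 134.37  70.23] [ 0.61 -0.62  0.5 ]
45 60 90 [-40.68 134.37 100.23] [ 0.13 -0.81  0.57]
45 60 120 [-40.68 134.37 130.23] [-0.38 -0.78  0.5 ]
45 60 150 [-40.68 134.37 160.23] [-0.79 -0.54  0.29]
45 80 -180 [ -31.9   118.14 -155.13] [-0.99 -0.16 -0.  ]
45 80 -150 [ -31.9   118.14 -125.13] [-0.92  0.26 -0.29]
45 80 -120 [-31.9  118.14 -95.13] [-0.61  0.62 -0.5 ]
45 80 -90 [-31.9  118.14 -65.13] [-0.13  0.81 -0.57]
45 80 -60 [-31.9  118.14 -35.13] [ 0.38  0.78 -0.5 ]
45 80 -30 [-31.9  118.14  -5.13] [ 0.79  0.54 -0.29]
45 80 0 [-31.9  118.14  24.87] [0.99 0.16 0.  ]
45 80 30 [-31.9  118.14  54.87] [ 0.92 -0.26  0.29]
45 80 60 [-31.9  118.14  84.87] [ 0.61 -0.62  0.5 ]
45 80 90 [-31.9  118.14 114.87] [ 0.13 -0.81  0.57]
45 80 120 [-31.9  118.14 144.87] [-0.38 -0.78  0.5 ]
45 80 150 [-31.9  118.14 174.87] [-0.79 -0.54  0.29]
35 100 -180 [ -31.31   95.88 -153.16] [-0.99 -0.16 -0.  ]
35 100 -150 [ -31.31   95.88 -123.16] [-0.92  0.26 -0.29]
35 100 -120 [-31.31  95.88 -93.16] [-0.61  0.62 -0.5 ]
35 100 -90 [-31.31  95.88 -63.16] [-0.13  0.81 -0.57]
35 100 -60 [-31.31  95.88 -33.16] [ 0.38  0.78 -0.5 ]
35 100 -30 [-31.31  95.88  -3.16] [ 0.79  0.54 -0.29]
35 100 0 [-31.31  95.88  26.84] [0.99 0.16 0.  ]
35 100 30 [-31.31  95.88  56.84] [ 0.92 -0.26  0.29]
35 100 60 [-31.31  95.88  86.84] [ 0.61 -0.62  0.5 ]
35 100 90 [-31.31  95.88 116.84] [ 0.13 -0.81  0.57]
35 100 120 [-31.31  95.88 146.84] [-0.38 -0.78  0.5 ]
35 100 150 [-31.31  95.88 176.84] [-0.79 -0.54  0.29]
```

```bash
cat > go.py <<'E'
from h import *
from scipy.spatial.transform import Rotation as Ro
def go(p,R=None):
    s=telemetry.get_state();e=np.array(s['eef_pos']);E=np.array(s['ee_rot'])
    print('clk',round(s['clock'],2),'pos',e,'q',np.array(s['joint_pos']),'F',np.array(s['contact_force']).round(1),'w',round(s['gripper_width'],4))
    print('shift units(25mm) in tool axes',E.T@(np.array(p)-e)/.025,'world mm',(np.array(p)-e)*1000)
    if R is not None: print('rot units(.5rad)',Ro.from_matrix(E.T@R).as_rotvec()/.5)
def down(ang):
    z=np.array([np.cos(np.radians(ang)),np.sin(np.radians(ang)),0]);x=np.array([0,0,-1.]);return np.c_[x,np.cross(z,x),z]
yaw=np.radians(-80.7);a=np.radians(35)
h=np.array([np.cos(yaw),np.sin(yaw),0]);zm=np.cos(a)*np.array([0,0,1])-np.sin(a)*h;ym=np.cross([0,0,1],h)
exitp=np.array([.525,.1706,.085]);mouth=exitp+.085*zm
Rm=np.c_[-zm,np.cross(ym,-zm),ym]
STAND=np.array([.651,-.1263])
E
python3 -m handwheel '[[[-1,-1,-0.65,0,0,0,0],[-1,-1,-0.65,0,0,0,0],[0,-1,-0.65,0,0,0,0],[0,-1,-0.65,0,0,0,0],[0,-1,-0.65,0,0,0,0]]]' 60
for i in 1 2 3 4; do :; done
python3 -m handwheel '[[[0,-1,-0.65,0,0,0,0],[0,-1,-0.65,0,0,0,0],[0,-1,-0.65,0,0,0,0],[0,-1,-0.65,0,0,0,0],[0,-1,-0.65,0,0,0,0]]]'
python3 -m handwheel '[[[0,-1,-0.65,0,0,0,0],[0,-1,-0.65,0,0,0,0],[0,-1,-0.65,0,0,0,0],[0,-1,-0.65,0,0,0,0],[0,-1,-0.65,0,0,0,0]]]'
python3 -m handwheel '[[[0,-1,-0.65,0,0,0,0],[0,-1,-0.65,0,0,0,0],[0,-1,-0.65,0,0,0,0],[0,-1,-0.65,0,0,0,0],[0,-1,-0.65,0,0,0,0]]]'
python3 -c "
from go import *
go([.651,-.1263,.27],down(-20.8))"
```

```text
clock: 3.15
eef_pos: [0.3419, 0.4091, 0.2731]
ee_rot: [[0.001, -0.897, 0.442], [0.001, 0.442, 0.897], [-1.0, -0.0, 0.001]]
contact_force: [-0.5, -0.7, -1.1]
gripper_width: 0.0879
clock: 3.65
eef_pos: [0.4181, 0.2809, 0.2728]
ee_rot: [[0.0, -0.897, 0.442], [0.0, 0.442, 0.897], [-1.0, -0.0, 0.0]]
contact_force: [1.4, 0.4, 0.4]
gripper_width: 0.088
clock: 4.15
eef_pos: [0.4943, 0.1527, 0.2728]
ee_rot: [[0.0, -0.897, 0.442], [0.0, 0.442, 0.897], [-1.0, -0.0, 0.0]]
contact_force: [0.7, 0.1, 0.5]
gripper_width: 0.0879
clock: 4.65
eef_pos: [0.5706, 0.0246, 0.2727]
ee_rot: [[0.0, -0.897, 0.442], [0.0, 0.442, 0.897], [-1.0, -0.0, 0.0]]
contact_force: [1.2, 0.2, -0.1]
gripper_width: 0.0877
clk 4.65 pos [0.5706 0.0246 0.2727] q [-0.0166  0.0288  1.2064  0.0001  1.9061 -1.1295] F [ 1.2  0.2 -0.1] w 0.0877
shift units(25mm) in tool axes [ 0.1094 -5.5528 -3.9907] world mm [  80.423  -150.8548   -2.7222]
rot units(.5rad) [2.9519 0.0006 0.0001]
```

```bash
python3 -m handwheel '[[[0,-0.92,-0.665,0,0,0,0],[0,-0.92,-0.665,0,0,0,0],[0,-0.92,-0.665,0,0,0,0],[0,-0.92,-0.665,0,0,0,0],[0,-0.92,-0.665,0,0,0,0]]]' >/dev/null
python3 -m handwheel '[[[0,-0.92,-0.665,0,0,0,0],[0,0,0,0.29,0,0,0],[0,0,0,0.29,0,0,0],[0,0,0,0.29,0,0,0],[0,0,0,0.29,0,0,0]]]'>/dev/null
python3 -m handwheel '[[[0,0,0,0.29,0,0,0],[0,0,0,0.29,0,0,0],[0,0,0,0.29,0,0,0],[0,0,0,0.29,0,0,0],[0,0,0,0.29,0,0,0]]]'>/dev/null
python3 -m handwheel '[[[0,0,0,0.34,0,0,0],[0,0,0,0,0,0,0]]]'
python3 - <<'E'
from go import *
go([.651,-.1263,.116],down(-20.8))
cap('wrist','w1.png')
E
```

```text
clock: 6.35
eef_pos: [0.6498, -0.1248, 0.2726]
ee_rot: [[-0.0, 0.337, 0.942], [0.0, 0.942, -0.337], [-1.0, -0.0, -0.0]]
contact_force: [-0.6, 0.2, -0.0]
gripper_width: 0.0881
clk 6.35 pos [ 0.6498 -0.1248  0.2726] q [-0.2411  0.2833  0.9259 -0.      1.9325  0.1022] F [-0.6  0.2 -0. ] w 0.0881
shift units(25mm) in tool axes [ 6.2624 -0.0411  0.0666] world mm [   1.2082   -1.525  -156.5592]
rot units(.5rad) [ 0.0394 -0.0002  0.    ]
```

View pics/w1.png

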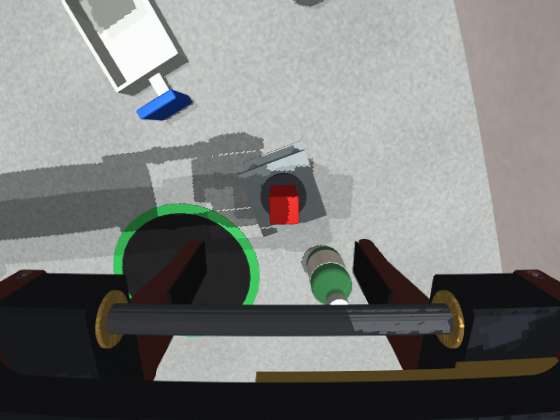

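```bash
python3 -m handwheel '[[[0.9,-0.04,0.066,0.04,0,0,0],[0.9,0,0,0,0,0,0],[0.9,0,0,0,0,0,0],[0.9,0,0,0,0,0,0],[0.9,0,0,0,0,0,0]]]' >/dev/null
python3 -m handwheel '[[[0.9,0,0,0,0,0,0],[0.86,0,0,0,0,0,0],[0,0,0,0,0,0,1],[0,0,0,0,0,0,1],[0,0,0,0,0,0,1]]]'
python3 -m handwheel '[[[0,0,0,0,0,0,1],[0,0,0,0,0,0,1],[0,0,0,0,0,0,1],[0,0,0,0,0,0,1]]]' 60
python3 - <<'E'
from go import *
go([.651,-.1263,.25],down(-20.8))
E
```

```text
clock: 7.4
eef_pos: [0.6517, -0.1264, 0.1181]
ee_rot: [[0.003, 0.353, 0.936], [-0.001, 0.936, -0.353], [-1.0, 0.0, 0.003]]
contact_force: [-1.0, -0.1, 0.4]
gripper_width: 0.067
clock: 7.8
eef_pos: [0.6511, -0.1263, 0.1164]
ee_rot: [[0.0, 0.354, 0.935], [-0.0, 0.935, -0.354], [-1.0, 0.0, 0.0]]
contact_force: [0.4, 0.2, 0.2]
gripper_width: 0.0355
clk 7.8 pos [ 0.6511 -0.1263  0.1164] q [-0.2429  0.2652  1.2239 -0.      1.6521  0.119 ] F [0.4 0.2 0.2] w 0.0355
shift units(25mm) in tool axes [-5.3428 -0.0012 -0.001 ] world mm [ -0.0873  -0.0058 133.571 ]
rot units(.5rad) [ 0.0023  0.0008 -0.0001]
```

```bash
python3 -m handwheel '[[[0,0,0,0,0,0,1],[0,0,0,0,0,0,1],[-0.3,0,0,0,0,0,1],[-0.8,0,0,0,0,0,1],[-1,0,0,0,0,0,1]]]' 
python3 -m handwheel '[[[-1,0,0,0,0,0,1],[-1,0,0,0,0,0,1],[-1,0,0,0,0,0,1],[-1,0,0,0,0,0,1],[-1,0,0,0,0,0,1]]]'
python3 -m handwheel '[[[-1,0,0,0,0,0,1],[-0.4,0,0,0,0,0,1],[0,0,0,0,0,0,1]]]'
python3 - <<'E'
from go import *
print(mouth,zm)
go(mouth+.164*zm+np.array([0,0,.02]),Rm)
go(mouth+.164*zm+np.array([0,0,.02]),down(9.3))
cap('side','s1.png')
E
```

```text
clock: 8.3
eef_pos: [0.65, -0.1259, 0.1673]
ee_rot: [[-0.004, 0.354, 0.935], [0.001, 0.935, -0.354], [-1.0, -0.0, -0.004]]
contact_force: [0.8, -0.5, -2.0]
gripper_width: 0.028
clock: 8.8
eef_pos: [0.6506, -0.126, 0.2945]
ee_rot: [[-0.001, 0.354, 0.935], [0.0, 0.935, -0.354], [-1.0, 0.0, -0.001]]
contact_force: [0.7, 0.1, -1.1]
gripper_width: 0.0279
clock: 9.1
eef_pos: [0.6513, -0.1263, 0.3304]
ee_rot: [[0.003, 0.354, 0.935], [-0.001, 0.935, -0.354], [-1.0, 0.0, 0.003]]
contact_force: [-0.3, 0.9, -2.0]
gripper_width: 0.0279
[0.5171 0.2187 0.1546] [-0.0927  0.566   0.8192]
clk 9.1 pos [ 0.6513 -0.1263  0.3304] q [-0.2428  0.3302  0.764   0.0001  2.0445  0.1191] F [-0.3  0.9 -2. ] w 0.0279
shift units(25mm) in tool axes [  0.831   14.263  -11.7899] world mm [-149.3421  437.8228  -21.4811]
rot units(.5rad) [-1.0171 -0.3145 -1.1925]
clk 9.1 pos [ 0.6513 -0.1263  0.3304] q [-0.2428  0.3302  0.764   0.0001  2.0445  0.1191] F [-0.3  0.9 -2. ] w 0.0279
shift units(25mm) in tool axes [  0.831   14.263  -11.7899] world mm [-149.3421  437.8228  -21.4811]
rot units(.5rad) [-1.0485  0.0058  0.0007]
```

View pics/s1.png

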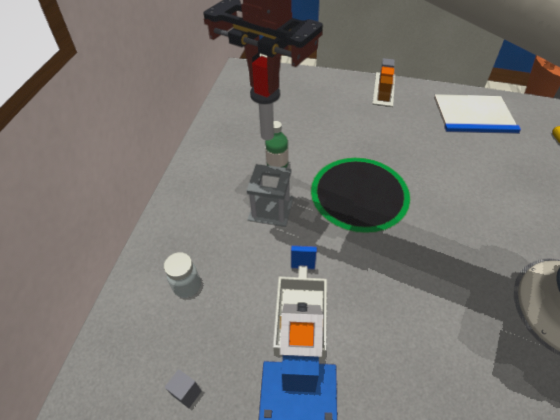

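```bash
python3 -m handwheel '[[[0,0.5,-0.4,0,0,0,1],[0,0.95,-0.785,0,0,0,1],[0,0.95,-0.785,0,0,0,1],[0,0.95,-0.785,0,0,0,1],[0,0.95,-0.785,0,0,0,1]]]' >/dev/null
python3 -m handwheel '[[[0,0.95,-0.785,0,0,0,1],[0,0.95,-0.785,0,0,0,1],[0,0.95,-0.785,0,0,0,1],[0,0.95,-0.785,0,0,0,1],[0,0.95,-0.785,0,0,0,1]]]' >/dev/null
python3 -m handwheel '[[[0,0.95,-0.785,0,0,0,1],[0,0.95,-0.785,0,0,0,1],[0,0.95,-0.785,0,0,0,1],[0,0.95,-0.785,0,0,0,1],[0,0.95,-0.785,0,0,0,1]]]' >/dev/null
python3 -m handwheel '[[[0,0.5,-0.4,0,0,0,1],[0,0,0,-0.26,0,0,1],[0,0,0,-0.26,0,0,1],[0,0,0,-0.26,0,0,1],[0,0,0,-0.26,0,0,1]]]' 
python3 -m handwheel '[[[0,0,0,0,0,-0.244,1],[0,0,0,0,0,-0.244,1],[0,0,0,0,0,-0.244,1],[0,0,0,0,0,-0.244,1],[0,0,0,0,0,-0.244,1]]]' 
python3 -m handwheel '[[[0,0,0,0,0,0,1]]]'
python3 - <<'E'
from go import *
go(mouth+.134*zm,Rm)
E
```

```text
clock: 11.15
eef_pos: [0.5014, 0.3124, 0.3274]
ee_rot: [[-0.002, -0.163, 0.987], [-0.001, 0.987, 0.163], [-1.0, -0.001, -0.002]]
contact_force: [0.5, 0.1, -3.1]
gripper_width: 0.0279
clock: 11.65
eef_pos: [0.5016, 0.3126, 0.3285]
ee_rot: [[0.091, -0.129, 0.987], [-0.57, 0.807, 0.158], [-0.817, -0.577, 0.0]]
contact_force: [0.6, -1.0, -1.8]
gripper_width: 0.0278
clock: 11.75
eef_pos: [0.5009, 0.3148, 0.3235]
ee_rot: [[0.087, -0.136, 0.987], [-0.571, 0.805, 0.162], [-0.816, -0.578, -0.008]]
contact_force: [0.5, 0.3, -3.3]
gripper_width: 0.0278
clk 11.75 pos [0.5009 0.3148 0.3235] q [ 0.7811  0.3831  0.8281 -0.6271  2.2214  0.3017] F [ 0.5  0.3 -3.3] w 0.0278
shift units(25mm) in tool axes [2.4037 0.6944 0.0385] world mm [  3.8193 -20.1918 -59.0868]
rot units(.5rad) [ 0.009  -0.0126  0.01  ]
```

```bash
python3 -m handwheel '[[[0.5,0.35,0,0,0,0,1],[0.5,0.35,0,0,0,0,1],[0,0,0,0,0,0,1],[0,0,0,0,0,0,1]]]' >/dev/null
python3 - <<'E'
from go import *
go(mouth+.134*zm,Rm)
s=telemetry.get_state();tip=np.array(s['eef_pos'])+.1094*np.array(s['ee_rot'])[:,0]
M=np.c_[np.cross(ym,zm),ym,zm];print('tip in mould',M.T@(tip-exitp)*1000)
for n in('side','top'):
  p=cap(n,n+'2.png');print(n,proj(p,[tip,mouth]))
E
python3 - <<'E'
import cv2
a=cv2.imread('pics/side2.png')[220:380,220:400];b=cv2.imread('pics/top2.png')[180:340,70:250]
cv2.imwrite('pics/c5.png',cv2.resize(cv2.hconcat([a,b]),None,fx=2.2,fy=2.2,interpolation=cv2.INTER_CUBIC))
E
```

```text
clk 12.15 pos [0.502  0.3117 0.2986] q [ 0.7752  0.3597  0.899  -0.601   2.174   0.3432] F [ 0.2 -0.7 -1.9] w 0.0279
shift units(25mm) in tool axes [ 1.5179  0.2117 -0.0002] world mm [  2.7044 -17.1312 -34.1658]
rot units(.5rad) [-0.0088 -0.0062 -0.0051]
tip in mould [  5.1108  -0.2393 147.5355]
side [[301.8602 341.2166]
 [301.2661 333.7195]]
top [[124.6389 257.5899]
 [149.7641 257.4968]]
```

View pics/c5.png

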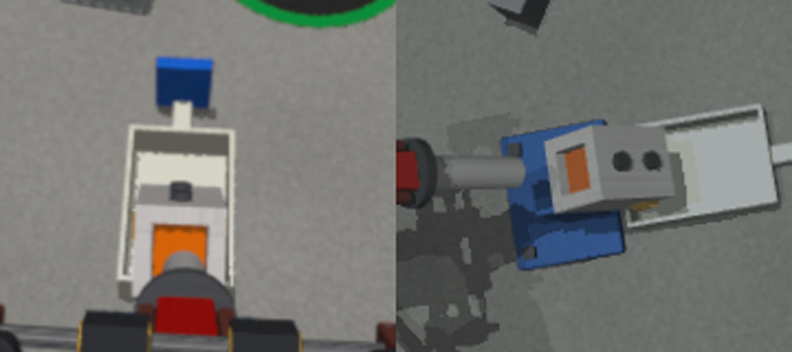

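```bash
python3 -m handwheel '[[[0.7,0.2,0,0,0,0,1],[0.7,0,0,0,0,0,1],[0.6,0,0,0,0,0,1],[0,0,0,0,0,0,1],[0,0,0,0,0,0,1]]]' >/dev/null
cat > tip.py <<'E'
from go import *
s=telemetry.get_state();tip=np.array(s['eef_pos'])+.1094*np.array(s['ee_rot'])[:,0]
M=np.c_[np.cross(ym,zm),ym,zm];print('tip in mould',M.T@(tip-exitp)*1000,'F in mould',M.T@np.array(s['contact_force']))
go(mouth+.1114*zm,Rm)
E
python3 tip.py
```

```text
tip in mould [-0.0949 -0.0768 98.4975] F in mould [-1.0699 -0.4783 -1.8306]
clk 12.75 pos [0.5059 0.2882 0.2554] q [ 0.747   0.3047  1.0427 -0.5781  2.0843  0.3742] F [-0.4 -0.2 -2.1] w 0.0279
shift units(25mm) in tool axes [ 0.4599  0.0035 -0.0045] world mm [ 0.9176 -6.4418 -9.4802]
rot units(.5rad) [-0.0091 -0.0039 -0.0037]
```

```bash
python3 -m handwheel '[[[0.5,0,0,0,0,0,1],[0.4,0,0,0,0,0,1],[0.3,0,0,0,0,0,1],[0.3,0,0,0,0,0,1],[0,0,0,0,0,0,1]]]'; python3 tip.py
python3 -m handwheel '[[[0.3,0,0,0,0,0,1],[0.3,0,0,0,0,0,1],[0.3,0,0,0,0,0,1],[0.3,0,0,0,0,0,1],[0,0,0,0,0,0,1]]]'; python3 tip.py
```

```text
clock: 13.25
eef_pos: [0.5093, 0.267, 0.2239]
ee_rot: [[0.091, -0.129, 0.987], [-0.565, 0.81, 0.158], [-0.82, -0.572, 0.001]]
contact_force: [-0.1, 1.6, 0.3]
gripper_width: 0.0276
tip in mould [-0.5541 -0.1119 60.3977] F in mould [-1.1702  0.1911  1.1573]
clk 13.25 pos [0.5093 0.267  0.2239] q [ 0.7205  0.2674  1.1426 -0.5674  2.0173  0.3868] F [-0.1  1.6  0.3] w 0.0276
shift units(25mm) in tool axes [-1.0641 -0.0147 -0.004 ] world mm [-2.4706 14.7222 22.023 ]
rot units(.5rad) [-0.0076 -0.0031 -0.0027]
clock: 13.75
eef_pos: [0.5117, 0.249, 0.1974]
ee_rot: [[0.088, -0.129, 0.988], [-0.567, 0.809, 0.157], [-0.819, -0.574, -0.002]]
contact_force: [-0.0, -0.6, -2.1]
gripper_width: 0.0276
tip in mould [-0.6433 -0.8992 28.2966] F in mould [-0.7006 -0.0971 -2.0257]
clk 13.75 pos [0.5117 0.249  0.1974] q [ 0.6973  0.244   1.2173 -0.5613  1.9651  0.3944] F [-0.  -0.6 -2.1] w 0.0276
shift units(25mm) in tool axes [-2.3482 -0.0286  0.0059] world mm [-4.9473 32.7367 48.484 ]
rot units(.5rad) [-0.0059 -0.009   0.0009]
```

Run:
```python
from h import *
a=cap('side')['img'][200:400,200:400];b=cap('top')['img'][160:360,70:270]
cv2.imwrite('pics/c6.png',cv2.cvtColor(cv2.resize(np.hstack([a,b]),None,fx=2,fy=2,interpolation=cv2.INTER_CUBIC),cv2.COLOR_RGB2BGR))
```

```text
(no output)
```

View pics/c6.png

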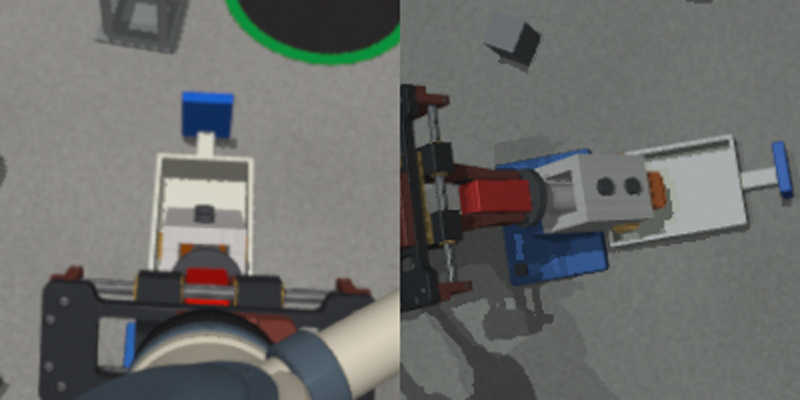

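```bash
python3 -m handwheel '[[[0.25,0,0,0,0,0,1],[0.25,0,0,0,0,0,1],[0.25,0,0,0,0,0,1],[0.25,0,0,0,0,0,1],[0,0,0,0,0,0,1]]]'; python3 tip.py
python3 -m handwheel '[[[0.2,0,0,0,0,0,1],[0,0,0,0,0,0,1],[0,0,0,0,0,0,1],[0,0,0,0,0,0,1]]]'; python3 tip.py
python3 - <<'E'
from h import *
a=cap('side')['img'][200:400,200:400];b=cap('top')['img'][160:360,70:270]
cv2.imwrite('pics/c7.png',cv2.cvtColor(cv2.resize(np.hstack([a,b]),None,fx=2,fy=2,interpolation=cv2.INTER_CUBIC),cv2.COLOR_RGB2BGR))
E
```

```text
clock: 14.35
eef_pos: [0.5139, 0.2349, 0.1767]
ee_rot: [[0.088, -0.13, 0.988], [-0.567, 0.808, 0.157], [-0.819, -0.574, -0.002]]
contact_force: [-0.1, 0.8, -3.2]
gripper_width: 0.028
tip in mould [-0.7609 -1.1214  3.1563] F in mould [-2.5522  0.0543 -2.1614]
clk 14.35 pos [0.5139 0.2349 0.1767] q [ 0.6784  0.2273  1.2732 -0.5578  1.9222  0.3994] F [-0.1  0.8 -3.2] w 0.028
shift units(25mm) in tool axes [-3.3539 -0.035   0.0082] world mm [-7.0688 46.8894 69.1552]
rot units(.5rad) [-0.0053 -0.0095  0.0012]
clock: 14.75
eef_pos: [0.5146, 0.233, 0.1743]
ee_rot: [[0.09, -0.129, 0.988], [-0.566, 0.809, 0.157], [-0.82, -0.573, -0.0]]
contact_force: [0.2, 0.4, -2.2]
gripper_width: 0.0277
tip in mould [-0.6986 -0.4146  0.0496] F in mould [-1.5432  0.2744 -1.545 ]
clk 14.75 pos [0.5146 0.233  0.1743] q [ 0.6755  0.2239  1.281  -0.5572  1.9145  0.4002] F [ 0.2  0.4 -2.2] w 0.0277
shift units(25mm) in tool axes [-3.4781 -0.0219 -0.0038] world mm [-7.8508 48.7422 71.5779]
rot units(.5rad) [-0.0072 -0.0052 -0.0015]
```

View pics/c7.png

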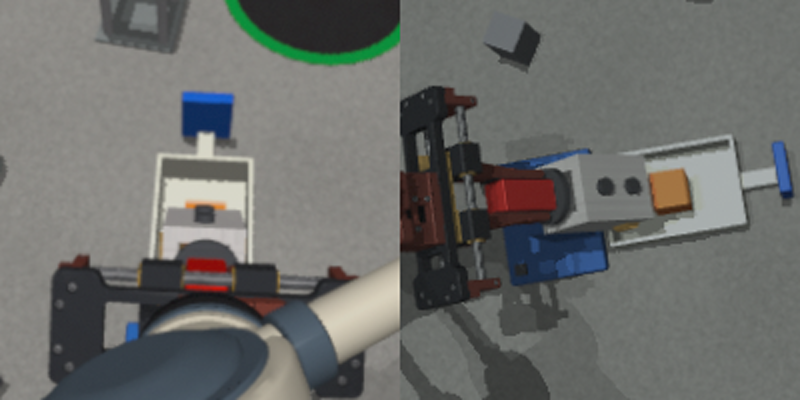

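```bash
python3 -m handwheel '[[[0.12,0,0,0,0,0,1],[0,0,0,0,0,0,1],[0,0,0,0,0,0,1]]]'; python3 tip.py
python3 - <<'E'
from h import *
p=cap('top');s=cap('side')
a=s['img'][260:340,260:340];b=p['img'][210:290,170:250]
cv2.imwrite('pics/c8.png',cv2.cvtColor(cv2.resize(np.hstack([a,b]),None,fx=5,fy=5,interpolation=cv2.INTER_CUBIC),cv2.COLOR_RGB2BGR))
for z in(.04,.06):print(atz(p,[215,255],z),atz(p,[196,254],z))
yb=-1.4251;c=np.array([.5312,.1329]);Rb=np.array([[np.cos(yb),-np.sin(yb)],[np.sin(yb),np.cos(yb)]])
for z in(.04,.06):print(Rb.T@(atz(p,[215,255],z)[:2]-c))
for q in('casting_mid','casting'):
  for r in eyes.spot_point(q,p)[:2]: print(q,r,Rb.T@(atz(p,r['location'],.022)[:2]-c))
E
```

```text
clock: 15.15
eef_pos: [0.5148, 0.2313, 0.1718]
ee_rot: [[0.09, -0.129, 0.988], [-0.566, 0.809, 0.157], [-0.82, -0.573, -0.0]]
contact_force: [0.1, -0.1, -3.0]
gripper_width: 0.028
tip in mould [-0.7232 -0.5335 -2.997 ] F in mould [-1.6385  0.051  -2.5561]
clk 15.15 pos [0.5148 0.2313 0.1718] q [ 0.6732  0.2219  1.2876 -0.5568  1.9093  0.4007] F [ 0.1 -0.1 -3. ] w 0.028
shift units(25mm) in tool axes [-3.5999 -0.0228  0.0001] world mm [-8.0199 50.4643 74.088 ]
rot units(.5rad) [-0.007  -0.0054 -0.0015]
[0.5321 0.113  0.04  ] [0.535 0.152 0.04 ]
[0.5299 0.1103 0.06  ] [0.5327 0.1486 0.06  ]
[ 0.0198 -0.002 ]
[ 0.0221 -0.0046]
casting_mid {'location': [207.0, 254.9], 'score': 0.95} [0.0014 0.0033]
casting_mid {'location': [399.0, 185.9], 'score': 0.34} [0.4227 0.0783]
casting {'location': [204.3, 257.4], 'score': 0.63} [-0.005  -0.0009]
```

View pics/c8.png

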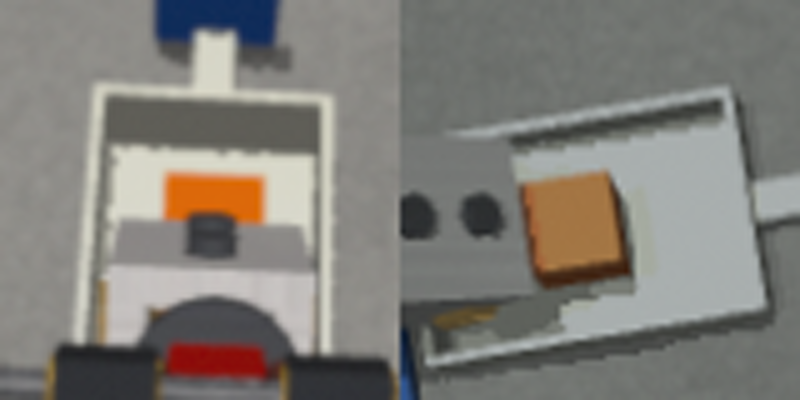

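Run:
```python
from h import *
p=cap('top');s=cap('side')
print(tri([(p,[213.2,253.4]),(s,[303,295])]))
for z in(.04,.074): print(z,atz(p,[213.2,253.4],z),atz(s,[303,295],z))
print('box far rim check',atz(p,[170+(740-400)/5,210+190/5],.045),atz(s,[260+215/5,260+90/5],.045))
```

```text
(array([0.532 , 0.1128, 0.0688]), [np.float64(0.00016389604585513535), np.float64(0.00016389604585518173)])
0.04 [0.5355 0.1167 0.04  ] [0.5337 0.0984 0.04  ]
0.074 [0.5316 0.112  0.074 ] [0.5315 0.1154 0.074 ]
box far rim check [0.5447 0.0655 0.045 ] [0.54   0.0653 0.045 ]
```

```bash
python3 -m handwheel '[[[-0.4,0,0,0,0,0,1],[-0.8,0,0,0,0,0,1],[-0.8,0,0,0,0,0,1],[-0.8,0,0,0,0,0,1],[-0.8,0,0,0,0,0,1]]]'; python3 tip.py
python3 -m handwheel '[[[-0.8,0,0,0,0,0,1],[-0.8,0,0,0,0,0,1],[-0.8,0,0,0,0,0,1],[0,0,0,0,0,0,1]]]'
python3 tip.py
python3 -c "
from go import *
go([.651,-.1263,.33],down(9.3))"
```

```text
clock: 15.95
eef_pos: [0.5065, 0.2831, 0.2471]
ee_rot: [[0.091, -0.129, 0.988], [-0.565, 0.81, 0.157], [-0.82, -0.573, 0.001]]
contact_force: [0.3, 0.1, -1.7]
gripper_width: 0.0277
tip in mould [-0.5941 -0.2599 88.7487] F in mould [-0.9807  0.3341 -1.3384]
clk 15.95 pos [0.5065 0.2831 0.2471] q [ 0.7411  0.2949  1.0693 -0.5751  2.0672  0.378 ] F [ 0.3  0.1 -1.7] w 0.0277
shift units(25mm) in tool axes [ 0.0699 -0.0182  0.0022] world mm [ 0.2704 -1.3481 -1.1723]
rot units(.5rad) [-0.0075 -0.0039 -0.0026]
clock: 16.35
eef_pos: [0.5013, 0.3179, 0.2977]
ee_rot: [[0.094, -0.128, 0.987], [-0.563, 0.811, 0.159], [-0.821, -0.571, 0.004]]
contact_force: [0.2, 1.0, -2.2]
gripper_width: 0.0277
tip in mould [ -0.5908   0.5422 150.4106] F in mould [-1.9941  0.3928 -1.2285]
clk 16.35 pos [0.5013 0.3179 0.2977] q [ 0.7833  0.3672  0.8908 -0.6     2.174   0.3505] F [ 0.2  1.  -2.2] w 0.0277
shift units(25mm) in tool axes [ 2.5363 -0.0169 -0.0187] world mm [  5.5391 -36.1014 -51.836 ]
rot units(.5rad) [-0.0095  0.0032 -0.0074]
clk 16.35 pos [0.5013 0.3179 0.2977] q [ 0.7833  0.3672  0.8908 -0.6     2.174   0.3505] F [ 0.2  1.  -2.2] w 0.0277
shift units(25mm) in tool axes [  9.4999 -15.9168   3.1005] world mm [ 149.7438 -444.1711   32.2826]
rot units(.5rad) [-0.0083  0.006   1.2143]
```

```bash
python3 -m handwheel '[[[-0.8,0,0,0,0,0.243,1],[-0.8,0,0,0,0,0.243,1],[0,0,0,0,0,0.243,1],[0,0,0,0,0,0.243,1],[0,0,0,0,0,0.243,1]]]'
python3 -m handwheel '[[[0,0,0,0.26,0,0,1],[0,0,0,0.26,0,0,1],[0,0,0,0.26,0,0,1],[0,0,0,0.26,0,0,1],[0,0,0,0,0,0,1]]]'
python3 -c "
from go import *
go([.651,-.1263,.33],down(-20.8))"
```

```text
clock: 16.85
eef_pos: [0.498, 0.3368, 0.3294]
ee_rot: [[0.001, -0.157, 0.988], [0.003, 0.988, 0.157], [-1.0, 0.002, 0.001]]
contact_force: [0.5, -1.2, -2.6]
gripper_width: 0.0279
clock: 17.35
eef_pos: [0.498, 0.3363, 0.3282]
ee_rot: [[-0.0, 0.356, 0.934], [-0.003, 0.934, -0.356], [-1.0, -0.003, 0.001]]
contact_force: [-0.4, -0.1, -2.2]
gripper_width: 0.028
clk 17.35 pos [0.498  0.3363 0.3282] q [ 0.5388  0.147   0.981  -0.003   2.0156  0.9016] F [-0.4 -0.1 -2.2] w 0.028
shift units(25mm) in tool axes [ -0.0102 -15.1105  12.3059] world mm [ 152.9596 -462.5506    1.7662]
rot units(.5rad) [-0.0021  0.0019  0.0065]
```

```bash
python3 -m handwheel '[[[0,-0.5,0.4,0,0,0,1],[0,-0.95,0.775,0,0,0,1],[0,-0.95,0.775,0,0,0,1],[0,-0.95,0.775,0,0,0,1],[0,-0.95,0.775,0,0,0,1]]]' >/dev/null
python3 -m handwheel '[[[0,-0.95,0.775,0,0,0,1],[0,-0.95,0.775,0,0,0,1],[0,-0.95,0.775,0,0,0,1],[0,-0.95,0.775,0,0,0,1],[0,-0.95,0.775,0,0,0,1]]]' >/dev/null
python3 -m handwheel '[[[0,-0.95,0.775,0,0,0,1],[0,-0.95,0.775,0,0,0,1],[0,-0.95,0.775,0,0,0,1],[0,-0.95,0.775,0,0,0,1],[0,-0.95,0.775,0,0,0,1]]]' >/dev/null
python3 -m handwheel '[[[0,-0.95,0.775,0,0,0,1],[0,-0.36,0.28,0,0,0,1],[0,0,0,0,0,0,1],[0,0,0,0,0,0,1]]]'
python3 -c "
from go import *
go([.651,-.1263,.235],down(-20.8))"
```

```text
clock: 19.25
eef_pos: [0.6517, -0.1251, 0.3301]
ee_rot: [[0.0, 0.353, 0.936], [-0.002, 0.936, -0.353], [-1.0, -0.002, 0.001]]
contact_force: [-0.2, 0.9, -2.0]
gripper_width: 0.0279
clk 19.25 pos [ 0.6517 -0.1251  0.3301] q [-0.24    0.3331  0.7611 -0.0022  2.0468  0.12  ] F [-0.2  0.9 -2. ] w 0.0279
shift units(25mm) in tool axes [ 3.8039 -0.0461 -0.0114] world mm [ -0.6641  -1.1682 -95.0943]
rot units(.5rad) [0.0041 0.0016 0.0037]
```

Lower to just above the hole (tip at ~0.125) and look.

```bash
python3 -m handwheel '[[[0.8,-0.05,-0.01,0,0,0,1],[0.9,0,0,0,0,0,1],[0.9,0,0,0,0,0,1],[0.9,0,0,0,0,0,1],[0.3,0,0,0,0,0,1]]]' >/dev/null
python3 -m handwheel '[[[0,0,0,0,0,0,1],[0,0,0,0,0,0,1]]]'
python3 - <<'E'
from go import *
go([.651,-.1263,.119],down(-20.8))
s=telemetry.get_state();tip=np.array(s['eef_pos'])+.1094*np.array(s['ee_rot'])[:,0]
p=cap('top','top9.png');q=cap('side','side9.png')
print(proj(q,[tip]),proj(p,[tip]))
a=q['img'][90:240,200:350];b=p['img'][130:280,260:410]
cv2.imwrite('pics/c9.png',cv2.cvtColor(cv2.resize(np.hstack([a,b]),None,fx=2.6,fy=2.6,interpolation=cv2.INTER_CUBIC),cv2.COLOR_RGB2BGR))
a=q['img'][235:345,240:350];b=p['img'][200:310,140:280]
cv2.imwrite('pics/c10.png',cv2.cvtColor(cv2.resize(np.hstack([a,b]),None,fx=3,fy=3,interpolation=cv2.INTER_CUBIC),cv2.COLOR_RGB2BGR))
E
```

```text
clock: 19.95
eef_pos: [0.6515, -0.1261, 0.2368]
ee_rot: [[0.002, 0.353, 0.936], [-0.003, 0.936, -0.353], [-1.0, -0.002, 0.003]]
contact_force: [-0.5, -1.0, -1.3]
gripper_width: 0.0275
clk 19.95 pos [ 0.6515 -0.1261  0.2368] q [-0.2413  0.2695  1.006  -0.0023  1.8631  0.119 ] F [-0.5 -1.  -1.3] w 0.0275
shift units(25mm) in tool axes [ 4.7114 -0.0067 -0.0306] world mm [  -0.5053   -0.2206 -117.7874]
rot units(.5rad) [0.0042 0.0063 0.0037]
[[268.179  169.4086]] [[334.3534 184.1656]]
```

View pics/c9.png

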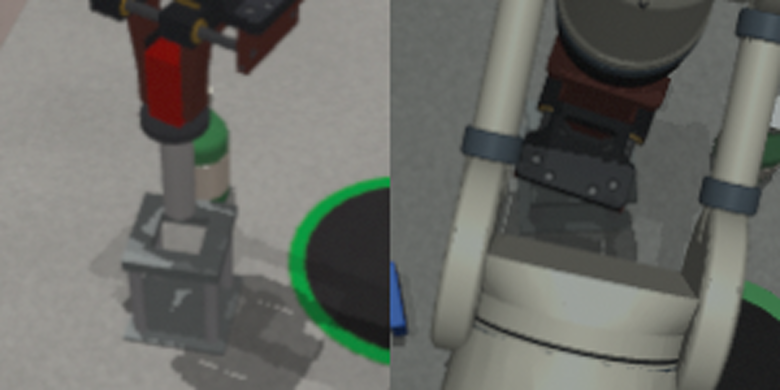

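View pics/c10.png

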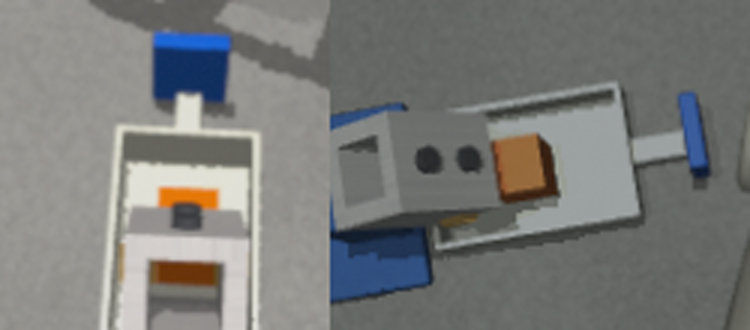

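```bash
python3 -m handwheel '[[[0.6,0,0,0,0,0,1],[0.7,0,0,0,0,0,1],[0.7,0,0,0,0,0,1],[0.7,0,0,0,0,0,1],[0.7,0,0,0,0,0,1]]]' 
python3 -m handwheel '[[[0.6,0,0,0,0,0,1],[0.4,0,0,0,0,0,1],[0.2,0,0,0,0,0,1],[0.1,0,0,0,0,0,1],[0,0,0,0,0,0,1]]]'
python3 -c "
from go import *
go([.651,-.1263,.1175],down(-20.8))"
```

```text
clock: 20.55
eef_pos: [0.652, -0.127, 0.151]
ee_rot: [[0.003, 0.354, 0.935], [-0.003, 0.935, -0.354], [-1.0, -0.002, 0.004]]
contact_force: [0.7, -0.8, -2.1]
gripper_width: 0.0279
clock: 21.05
eef_pos: [0.6516, -0.1271, 0.118]
ee_rot: [[0.001, 0.354, 0.935], [-0.003, 0.935, -0.354], [-1.0, -0.002, 0.002]]
contact_force: [0.0, -0.7, -2.5]
gripper_width: 0.0278
clk 21.05 pos [ 0.6516 -0.1271  0.118 ] q [-0.2426  0.2655  1.2207 -0.0023  1.6538  0.1192] F [ 0.  -0.7 -2.5] w 0.0278
shift units(25mm) in tool axes [ 0.0217  0.0201 -0.0323] world mm [-0.5763  0.7539 -0.5459]
rot units(.5rad) [0.002  0.0037 0.0042]
```

```bash
python3 -m handwheel '[[[0.06,0.01,-0.02,0,0,0,1],[0,0,0,0,0,0,1],[0,0,0,0,0,0,0],[0,0,0,0,0,0,0],[0,0,0,0,0,0,0]]]' 
python3 -m handwheel '[[[0,0,0,0,0,0,0],[0,0,0,0,0,0,0],[0,0,0,0,0,0,0],[0,0,0,0,0,0,0],[0,0,0,0,0,0,0]]]'
python3 -m handwheel '[[[-0.5,0,0,0,0,0,0],[-1,0,0,0,0,0,0],[-1,0,0,0,0,0,0],[-1,0,0,0,0,0,0],[-1,0,0,0,0,0,0]]]'
python3 -c "
from go import *
cap('side','side11.png')
hb=.5312+.115*np.cos(-1.4251),.1329+.115*np.sin(-1.4251)
print(hb)
go([*hb,.22],down(-81.65))"
```

```text
clock: 21.55
eef_pos: [0.6513, -0.1266, 0.1168]
ee_rot: [[0.001, 0.354, 0.935], [-0.003, 0.935, -0.354], [-1.0, -0.002, 0.002]]
contact_force: [0.2, -0.3, 0.2]
gripper_width: 0.0486
clock: 22.05
eef_pos: [0.651, -0.1266, 0.1161]
ee_rot: [[0.0, 0.354, 0.935], [-0.002, 0.935, -0.354], [-1.0, -0.002, 0.001]]
contact_force: [-0.1, -0.4, 0.1]
gripper_width: 0.0866
clock: 22.55
eef_pos: [0.6509, -0.1263, 0.2309]
ee_rot: [[0.002, 0.354, 0.935], [-0.003, 0.935, -0.354], [-1.0, -0.002, 0.002]]
contact_force: [-0.8, 0.3, 0.7]
gripper_width: 0.0877
(np.float64(0.5478958626215827), np.float64(0.01911841901554874))
clk 22.6 pos [ 0.6519 -0.1265  0.2364] q [-0.2417  0.2642  1.013  -0.0024  1.855   0.1196] F [-0.2 -0.1  2.4] w 0.0879
shift units(25mm) in tool axes [ 0.594   3.9758 -5.9588] world mm [-103.9806  145.6435  -16.38  ]
rot units(.5rad) [ 2.1261  0.0184 -0.0081]
```

View pics/side11.png

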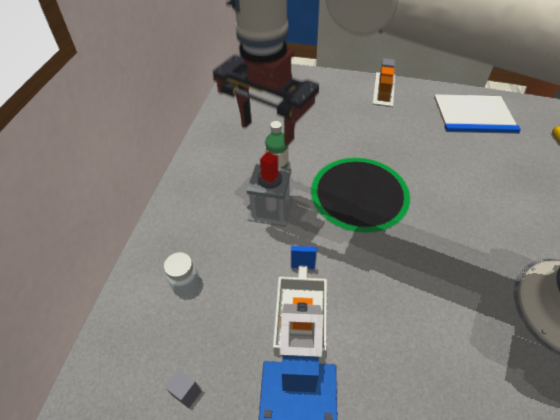

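```bash
python3 -m handwheel '[[[0,0.66,-0.99,0,0,0,0],[0,0.66,-0.99,0,0,0,0],[0,0.66,-0.99,0,0,0,0],[0,0.66,-0.99,0,0,0,0],[0,0.66,-0.99,0,0,0,0.3]]]' >/dev/null
python3 -m handwheel '[[[0,0.66,-0.99,0,0,0,0.58],[0,0,0,0.29,0,0,0.58],[0,0,0,0.29,0,0,0.58],[0,0,0,0.29,0,0,0.58],[0,0,0,0.29,0,0,0.58]]]' >/dev/null
python3 -m handwheel '[[[0,0,0,0.29,0,0,0.58],[0,0,0,0.29,0,0,0.58],[0,0,0,0.29,0,0,0.58],[0,0,0,0.1,0,0,0.58],[0,0,0,0,0,0,0.58]]]'
python3 - <<'E'
from go import *
go([.5479,.0191,.12],down(-81.65))
go([.5479,.0191,.038],down(-81.65))
w=cap('wrist','w12.png')
b=np.array([.5312,.1329]);y=-1.4251
pts=[[x,yy,.08] for x,yy in((.109,.025),(.109,-.025),(.121,-.025),(.121,.025))]
R=np.array([[np.cos(y),-np.sin(y),0],[np.sin(y),np.cos(y),0],[0,0,1]])
print(proj(w,[R@np.array(q)+[*b,0] for q in pts]))
E
```

```text
clock: 24.1
eef_pos: [0.5471, 0.0189, 0.2284]
ee_rot: [[0.001, 0.99, 0.143], [-0.002, 0.143, -0.99], [-1.0, 0.0, 0.003]]
contact_force: [-0.3, -0.3, 0.4]
gripper_width: 0.0373
clk 24.1 pos [0.5471 0.0189 0.2284] q [-0.0261 -0.0501  1.3636 -0.0025  1.8273  1.4005] F [-0.3 -0.3  0.4] w 0.0373
shift units(25mm) in tool axes [ 4.3363  0.0312 -0.0159] world mm [   0.7997    0.2373 -108.4069]
rot units(.5rad) [-0.0044  0.0051 -0.0008]
clk 24.1 pos [0.5471 0.0189 0.2284] q [-0.0261 -0.0501  1.3636 -0.0025  1.8273  1.4005] F [-0.3 -0.3  0.4] w 0.0373
shift units(25mm) in tool axes [ 7.6163  0.0298 -0.0244] world mm [   0.7997    0.2373 -190.4069]
rot units(.5rad) [-0.0044  0.0051 -0.0008]
[[272.9053 175.4023]
 [273.3107 221.0124]
 [284.3194 220.9722]
 [284.3837 175.3624]]
```

View pics/w12.png

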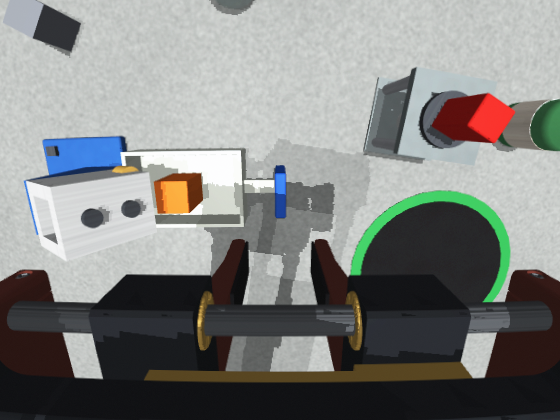

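```bash
python3 -m handwheel '[[[0.9,0,0.06,0,0,0,0.58],[0.9,0,0,0,0,0,0.58],[0.9,0,0,0,0,0,0.58],[0.9,0,0,0,0,0,0.58],[0.9,0,0,0,0,0,0.58]]]' >/dev/null
python3 -m handwheel '[[[0.9,0,0,0,0,0,0.58],[0.9,0,0,0,0,0,0.58],[0.9,0,0,0,0,0,0.58],[0.35,0,0,0,0,0,0.58],[0,0,0,0,0,0,0.58]]]'
python3 - <<'E'
from go import *
go([.5479,.0191,.038],down(-81.65))
q=cap('side','side13.png')
E
```

```text
clock: 25.15
eef_pos: [0.5465, 0.017, 0.0381]
ee_rot: [[-0.002, 0.99, 0.144], [-0.002, 0.144, -0.99], [-1.0, -0.003, 0.002]]
contact_force: [0.2, -0.0, -0.1]
gripper_width: 0.0369
clk 25.15 pos [0.5465 0.017  0.0381] q [-0.0297 -0.0057  1.6586 -0.0024  1.491   1.3967] F [ 0.2 -0.  -0.1] w 0.0369
shift units(25mm) in tool axes [ 0.0029  0.0686 -0.0768] world mm [ 1.4211  2.1475 -0.081 ]
rot units(.5rad) [-0.0021  0.004   0.0054]
```

View pics/side13.png

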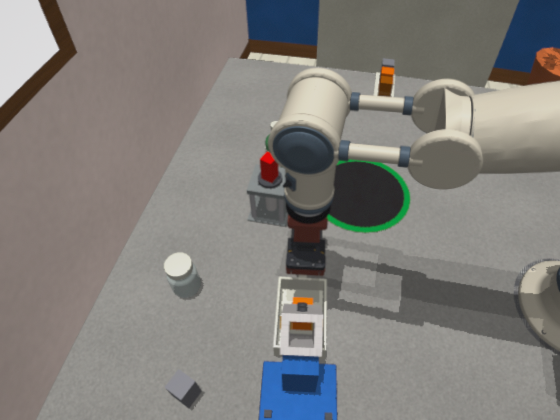

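```bash
python3 -m handwheel '[[[0,0,0,0,0,0,1],[0,0,0,0,0,0,1],[0,0,0,0,0,0,1],[0,0,0,0,0,0,1],[0,0,0,0,0,0,1]]]' 50
python3 -m handwheel '[[[-0.02,0,0.15,0,0,0,1],[0,0,0.25,0,0,0,1],[0,0,0.3,0,0,0,1],[0,0,0.3,0,0,0,1],[0,0,0.3,0,0,0,1]]]'
python3 - <<'E'
from go import *
p=cap('top','top14.png');go([.467,-.330,.038],down(-81.65))
E
```

```text
clock: 25.7
eef_pos: [0.5478, 0.0172, 0.0405]
ee_rot: [[0.002, 0.99, 0.144], [-0.002, 0.144, -0.99], [-1.0, 0.001, 0.002]]
contact_force: [-1.6, 0.1, 4.6]
gripper_width: 0.0118
clock: 26.2
eef_pos: [0.5524, -0.0155, 0.0405]
ee_rot: [[0.001, 0.99, 0.143], [-0.001, 0.143, -0.99], [-1.0, 0.001, 0.002]]
contact_force: [-0.8, 5.4, 4.8]
gripper_width: 0.0115
clk 26.25 pos [ 0.5526 -0.0167  0.0405] q [-0.0902  0.0054  1.6431 -0.0024  1.4916  1.3377] F [0.6 0.7 5.2] w 0.0118
shift units(25mm) in tool axes [ 0.1259 -5.1751 11.917 ] world mm [ -85.5698 -313.3372   -2.4778]
rot units(.5rad) [-0.0053  0.0053 -0.0018]
```

View pics/top14.png

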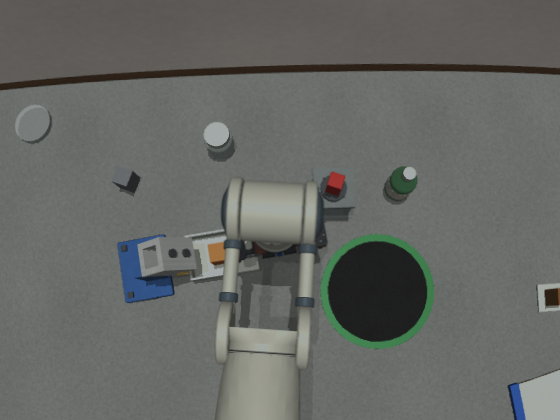

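```bash
python3 -m handwheel '[[[-0.08,0,0.2,0,0,0,1],[0,0,0.4,0,0,0,1],[0,0,0.4,0,0,0,1],[0,0,0.4,0,0,0,1],[0,0,0.4,0,0,0,1]]]'
python3 -m handwheel '[[[0,0,0.4,0,0,0,1],[0,0,0.4,0,0,0,1],[0,-0.05,0.4,0,0,0,1],[0,-0.1,0.4,0,0,0,1],[0,-0.2,0.4,0,0,0,1]]]'
python3 -m handwheel '[[[0,-0.25,0.4,0,0,0,1],[0,-0.25,0.4,0,0,0,1],[0,-0.25,0.4,0,0,0,1],[0,-0.25,0.4,0,0,0,1],[0,-0.25,0.4,0,0,0,1]]]'
python3 - <<'E'
from go import *
p=cap('top','top15.png');go([.467,-.330,.038],down(-81.65))
E
```

```text
clock: 26.75
eef_pos: [0.5582, -0.0613, 0.0414]
ee_rot: [[-0.001, 0.99, 0.143], [-0.003, 0.143, -0.99], [-1.0, -0.001, 0.003]]
contact_force: [-0.6, -0.0, -3.0]
gripper_width: 0.0121
clock: 27.25
eef_pos: [0.557, -0.1114, 0.0422]
ee_rot: [[0.0, 0.99, 0.143], [-0.003, 0.143, -0.99], [-1.0, 0.0, 0.003]]
contact_force: [-0.4, -0.5, -3.5]
gripper_width: 0.0116
clock: 27.75
eef_pos: [0.5328, -0.1654, 0.0425]
ee_rot: [[0.001, 0.99, 0.143], [-0.003, 0.143, -0.99], [-1.0, 0.0, 0.003]]
contact_force: [0.7, 0.5, -4.6]
gripper_width: 0.0115
clk 27.8 pos [ 0.5322 -0.167   0.0424] q [-0.3627  0.0177  1.6272 -0.0038  1.4955  1.0656] F [-0.3 -0.9 -4.4] w 0.0116
shift units(25mm) in tool axes [ 0.2034 -3.5066  6.0816] world mm [ -65.1525 -162.9817   -4.4248]
rot units(.5rad) [-0.0061  0.0078  0.0016]
```

View pics/top15.png

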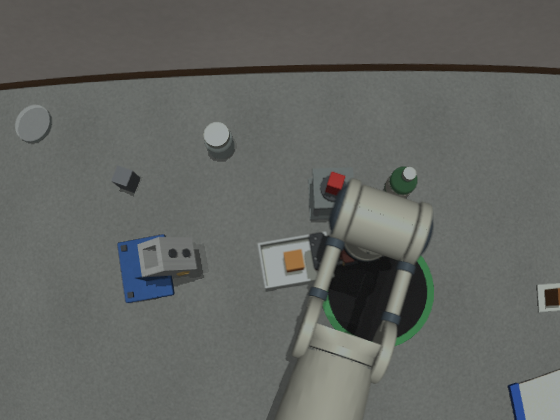

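```bash
python3 -m handwheel '[[[0,-0.2,0.3,0,0,0,1],[0,-0.25,0.43,0,0,0,1],[0,-0.25,0.43,0,0,0,1],[0,-0.25,0.43,0,0,0,1],[0,-0.25,0.43,0,0,0,1]]]'
python3 -m handwheel '[[[0,-0.25,0.43,0,0,0,1],[0,-0.25,0.43,0,0,0,1],[0,-0.25,0.43,0,0,0,1],[0,-0.25,0.43,0,0,0,1],[0,-0.25,0.43,0,0,0,1]]]'
python3 -m handwheel '[[[0,-0.25,0.43,0,0,0,1],[0,-0.25,0.43,0,0,0,1],[0,-0.2,0.35,0,0,0,1],[0,-0.1,0.2,0,0,0,1],[0,0,0,0,0,0,1]]]'
python3 - <<'E'
from go import *
p=cap('top','top16.png');go([.467,-.330,.0405],down(-81.65))
E
```

```text
clock: 28.3
eef_pos: [0.5104, -0.2198, 0.0425]
ee_rot: [[0.0, 0.99, 0.143], [-0.003, 0.143, -0.99], [-1.0, 0.0, 0.003]]
contact_force: [-0.7, -0.1, -4.4]
gripper_width: 0.0116
clock: 28.8
eef_pos: [0.4872, -0.2774, 0.0427]
ee_rot: [[0.0, 0.99, 0.143], [-0.003, 0.143, -0.99], [-1.0, 0.0, 0.003]]
contact_force: [0.6, 0.2, -3.6]
gripper_width: 0.0119
clock: 29.3
eef_pos: [0.4726, -0.3149, 0.0427]
ee_rot: [[0.0, 0.99, 0.142], [-0.002, 0.142, -0.99], [-1.0, 0.0, 0.003]]
contact_force: [-1.0, -0.0, -3.6]
gripper_width: 0.0117
clk 29.35 pos [ 0.4728 -0.3143  0.0427] q [-0.6458  0.0436  1.6002 -0.0014  1.4961  0.7819] F [-0.2 -0.5 -4. ] w 0.0116
shift units(25mm) in tool axes [ 0.0896 -0.3202  0.5867] world mm [ -5.8283 -15.6656  -2.2084]
rot units(.5rad) [-0.0049  0.0044 -0.0004]
```

View pics/top16.png

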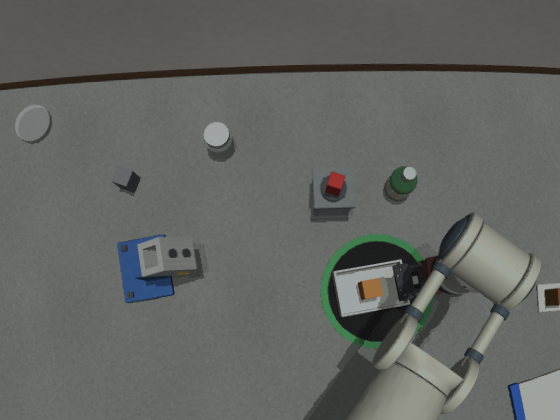

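```bash
python3 -m handwheel '[[[0,-0.1,0.2,0,0,0,1],[0,-0.12,0.2,0,0,0,1],[0,-0.1,0.18,0,0,0,1],[0.06,0,0,0,0,0,1],[0,0,0,0,0,0,1]]]'
python3 -m handwheel '[[[0.03,0,0,0,0,0,1],[0,0,0,0,0,0,1],[0,0,0,0,0,0,0.8],[0,0,0,0,0,0,0.6],[0,0,0,0,0,0,0.58]]]'
python3 -m handwheel '[[[0,0,0,0,0,0,0.58],[0,0,0,0,0,0,0.58]]]'
python3 -m handwheel '[[[-0.4,0,0,0,0,0,0.58],[-0.8,0,0,0,0,0,0.58],[-1,0,0,0,0,0,0.58],[-1,0,0,0,0,0,0.58],[-1,0,0,0,0,0,0.58]]]'
python3 - <<'E'
from go import *
go([.467,-.330,.2],down(-81.65))
cap('side','side17.png')
E
```

```text
clock: 29.85
eef_pos: [0.4669, -0.3297, 0.0411]
ee_rot: [[0.0, 0.99, 0.143], [-0.002, 0.143, -0.99], [-1.0, 0.0, 0.002]]
contact_force: [0.2, 0.9, -3.2]
gripper_width: 0.0115
clock: 30.35
eef_pos: [0.4673, -0.3297, 0.041]
ee_rot: [[0.001, 0.99, 0.143], [-0.003, 0.143, -0.99], [-1.0, 0.001, 0.003]]
contact_force: [0.1, -0.6, 0.6]
gripper_width: 0.03
clock: 30.55
eef_pos: [0.4671, -0.3296, 0.0407]
ee_rot: [[0.001, 0.99, 0.143], [-0.003, 0.143, -0.99], [-1.0, 0.0, 0.003]]
contact_force: [0.5, -0.2, 0.2]
gripper_width: 0.0373
clock: 31.05
eef_pos: [0.467, -0.3294, 0.1474]
ee_rot: [[0.001, 0.99, 0.143], [-0.003, 0.143, -0.99], [-1.0, 0.001, 0.003]]
contact_force: [1.2, 0.2, -0.7]
gripper_width: 0.0368
clk 31.05 pos [ 0.467  -0.3294  0.1474] q [-0.6729  0.0099  1.4473 -0.0016  1.6817  0.754 ] F [ 1.2  0.2 -0.7] w 0.0368
shift units(25mm) in tool axes [-2.1019 -0.0014  0.0292] world mm [ 0.0144 -0.5755 52.55  ]
rot units(.5rad) [-0.004   0.006  -0.0012]
```

View pics/side17.png

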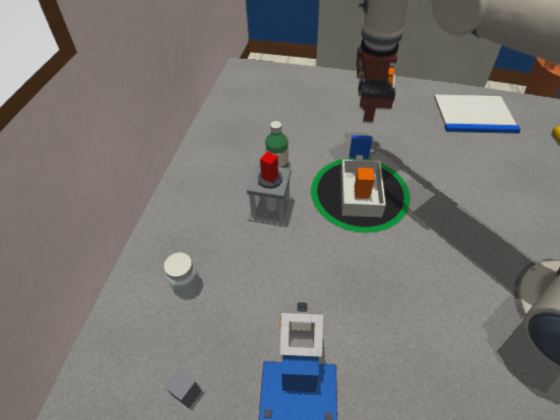

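```bash
python3 -m handwheel '[[[-1,0,0,0,0,0,0.5],[-1,0,0.8,0,0,0,0.5],[-1,0,1,0,0,0,0.5],[0,0,1,0,0,0,0.5],[0,0,1,0,0,0,0.5]]]' >/dev/null
python3 -m handwheel '[[[0,0,0.6,0,0,0,0.5],[0,0,0,0,0,0,0.5],[0,0,0,0,0,0,0.5]]]'
python3 - <<'E'
from h import *
p=cap('top','top18.png');q=cap('side')
b=p['img'][150:360,290:500]
cv2.imwrite('pics/c18.png',cv2.cvtColor(cv2.resize(b,None,fx=2.8,fy=2.8,interpolation=cv2.INTER_CUBIC),cv2.COLOR_RGB2BGR))
for n in('rod','casting_mid','box'):
  a=eyes.spot_point(n,p)[:1];c=eyes.spot_point(n,q)[:1]
  if a and c: print(n,a[0]['score'],c[0]['score'],tri([(p,a[0]['location']),(q,c[0]['location'])]))
E
```

```text
clock: 31.9
eef_pos: [0.4826, -0.4378, 0.2207]
ee_rot: [[0.0, 0.99, 0.143], [-0.002, 0.143, -0.99], [-1.0, -0.0, 0.002]]
contact_force: [-0.8, 0.2, -0.0]
gripper_width: 0.0438
rod 0.58 0.79 (array([ 0.6511, -0.1254,  0.102 ]), [np.float64(0.0009944444011207533), np.float64(0.0009944444011207856)])
casting_mid 0.86 0.83 (array([ 0.4515, -0.2161,  0.0343]), [np.float64(0.00400779742734342), np.float64(0.0040077974273435455)])
box 0.79 0.95 (array([ 0.4467, -0.2104, -0.0009]), [np.float64(0.002076820080430237), np.float64(0.002076820080430303)])
```

View pics/c18.png

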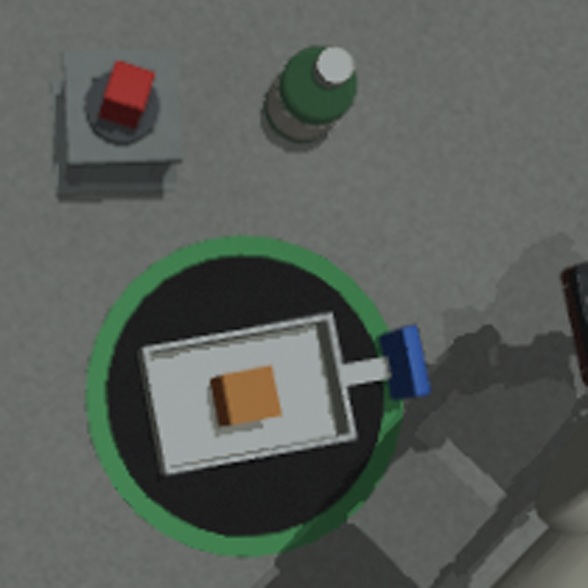

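All good: box wholly on the mat with the casting in it, rod home.

```bash
python3 -c "
from bench import job,telemetry
print(job.job_done()); print(telemetry.get_state()['clock'])"
```

```text
the job is handed in; nothing more can be done
None
the job is handed in; nothing more can be done
```

The job is done and handed in at about 32 s of the 64 s limit. It returned no verdict, as expected.

I lifted the rod from its stand and pushed it down the tilted bore to about 88 mm below the mouth. The casting dropped into the box while the rod was still in the bore. I hung the rod back in its stand, let go, and then brought the box to the mat by its handle.

**Last checks** (measured from the cameras):
- **Rod:** its origin is about 1 mm from the hole's middle and 102 mm above the table, upright on its collar.
- **Box:** its centre is about 7 mm from the mat's centre. It stands flat and wholly on the mat, and only the handle overhangs.
- **Casting:** it is in the box, standing on its end rather than lying flat, with its middle about 34 mm above the table.
- **Jar, bottle and grey block:** they looked unmoved in the pictures; I did not re-measure their positions.
- **Gripper:** clear of everything.

**What did not match:**
- **Push force:** no reading showed the 8 to 18 N release force. I only read the force at pauses, so I relied on pictures of the casting coming out and then of the empty bore.
- **Box drag:** just after the grip closed, the fingers pressed down on the handle with about 5 N, so I raised them slightly. The box was then partly carried instead of only dragged.
- **Camera agreement:** the two views of the casting disagreed by about 4 mm and those of the box by about 2 mm, well inside the margins.

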